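# Hold the bath guard's gate ajar past its sagging bolt

### The arm

A 6-joint arm with a two-finger parallel gripper is mounted at the origin on the work surface. World frame = base frame: x ahead of the robot, y to its left, z up, the work surface at z = 0. Lengths are in m, angles in rad, forces in N, time in s.
With the tool pointing down it reaches from about 0.25 to 0.775 m from the base axis. Payload 4 kg.
Tool frame: the origin (TCP) lies at the very end of the fingers, on their centre line; the grasp point (between the pads) lies 19 mm behind it (robot.pinch_z is the distance from the TCP to the grasp point, in m); z points along the fingers, y is the line along which they close (so a half turn about z gives the same grasp; the last joint's range is limited). The gripper opens to 94 mm and grips with 3 to 60 N. Pads are 16 mm wide; open, the fingers measure 119 mm over their backs; the gripper's body (75 mm by 177 mm) begins 78 mm behind the grasp point.
Start: joints at [-1.346, 0.087, 1.371, -0, 1.684, -0.103], TCP at [0.177, -0.521, 0.206] pointing down, gripper open.
Joint ranges: [-3.1, 3.1], [-0.76, 2.03], [0.27, 2.55], [-1.08, 4.22], [0.17, 2.65], [-2.57, 2.57]. Speed limits (rad/s): [2.79, 2.79, 3.14, 3.14, 3.14, 3.14].

### API

Orientations are given as [roll, pitch, yaw] about the fixed x, y, z axes, in that order (R = Rz(yaw) Ry(pitch) Rx(roll)).
In Python, from bench import robot gives the robot as it stands.
- The arm moves only by the tool arm_command, never from a script. Its argument "targets" is one flat list of numbers, 7 for each row, row after row: the turn, a rotation vector about the tool's x, y, z in degrees, then the shift along the tool's x, y, z in mm, then the closure, from -1 (fully open) to 1 (shut). In form: [ax, ay, az, x, y, z, hand, ax, ay, az, x, y, z, hand, ...]. A call has 1 to 20 rows; each row is the pose to reach, as a shift and turn from the pose commanded when the call began, along the tool's axes at that moment; what a row does not reach only later rows make up. A row lasts 1/10 s, in which the tool goes at most 50 mm and 8.59 degrees, less where a joint would pass 70% of its speed; a pose out of reach is approached as far as the arm can. A call with a gripper value outside its range is refused whole. The fingers move at their own pace and stop on an object; the grip force is fixed at half the most. Time passes only in rows, so rows that repeat a pose let the fingers close. It gives the time, the measured TCP pose, the force, the opening and the grip force at its end, in the units of the state.
- robot.get_obs(): the state, without advancing time (a new reading comes with each control period).
- robot.snapshot(name): name is "scene" or "side" or "wrist"; returns a dict with "color" (480x640x3 uint8, red, green, blue), "range_z" (480x640 float32, m along the optical axis (not along the pixel's ray), 0 where there is no reading), "fx", "fy", "cx", "cy" (pixels), "T" (4x4, takes a point from camera to world coordinates); the wrist camera has in their place "T_tool_cam" (4x4, takes a point from camera to tool coordinates, whose origin is the TCP and whose axes are the flange's). Camera axes: x right, y down, z forward; pixel columns grow to the right and rows downward; lengths in m; the calibration is good to about 2 mm. The wrist camera is an equidistant fisheye: a pixel r from the principal point sees the ray r / f radians off the axis. A picture is of the moment at which its call begins: read the wrist's pose just before it.
- robot.close_job(): hands the job in; it is judged then, once.
The state is a dict: "time": time; "joint_positions": joint angles; "qvel": joint speeds; "joint_torque": joint torques, N m; "tool_pos": TCP position; "ee_rot": TCP orientation; "wrist_force": force on the tool from outside, world axes, zero at the start; "wrist_torque": the same for the moment, N m; "width": finger opening in m; "finger_force": force on a finger pad.
Only numpy, scipy, OpenCV 4.12 (cv2) and the standard library are available. Lean on these libraries where they do the work, as an engineer would, in place of code of your own. Each camera call takes 0.05 s, during which the arm holds its last target. There are 200 camera calls.

### The job

Open the small clear gate of the heating bath's splash guard: turn the bar-shaped clamp knob on the gate a quarter turn clockwise so its tongue no longer blocks the bolt's tail, then lift the sagging barrel bolt by its upright handle over the keeper's bent-up lip while pulling it back towards the knob until it is clear of the keeper. Swing the gate towards you to roughly 20 degrees and finish still holding it there with the gripper, since its spring would pull it shut. Leave the bottles, glassware and other loose things on the bench and beside the bath where they are.

Things in the scene. Friction and masses are not known exactly. Their poses are not given: they have to be found in the camera images.
- guard: the fixed splash guard with the white round bath inside: base plate 380 x 400 x 8 mm, posts and screens 150 mm high, bath and all else inside below 170 mm. Origin on the bench under the middle of the closed gate; +x from the gate to the bath, +y along the closed gate to its hinge (160 mm off), z up; the keeper's post is 152 mm along -y
- gate_hinge (a point): point on the gate's upright hinge axis, 150 mm above the bench, at the height of the top of the gate's rail; axes as the gate's: +x its bath side, +y away from the gate's free end, so the gate runs along its -y
- gate (a joint): swing of the gate, rad: 0 shut, grows as the free end comes towards the robot (away from the bath), clockwise from above, to 1.3. Framed clear leaf, 286 mm long from the hinge axis, 22 mm thick, top of rail 150 mm up. A spring shuts it: 0.5 N m plus 1.0 N m per rad. It cannot swing while the bolt's nose is between the keeper's cheeks
- clamp_knob (a joint): turn of the clamp knob, rad: 0 to 1.7, grows clockwise seen from above; about 0: its tongue points along the gate to the bolt's tail and blocks it; about 1.57: tongue square to the gate, on the robot's side, bolt free. Friction 0.12 N m, stays where it is left
- knob_grip (a point): the point to grip on the clamp knob's upright axis, 207 mm above the bench, 75 mm from the hinge axis. The grip is a grey bar 44 mm long, 12 mm wide, from 190 to 220 mm above the bench; the bar lies along this point's y axis, which turns with the knob; the tongue underneath points along -y; at 0 the axes are the gate's
- tongue_tip (a point): end of the knob's flat steel tongue (12 mm wide, 10 mm thick), 46 mm from the knob's axis, 162 mm above the bench
- bolt_slide (a joint): how far the bolt is drawn back along the gate towards the knob and hinge, m: 0 home in the keeper, 0.038 fully back. Friction 1 N. With the tongue in line it stops at 0.006; with the nose not lifted it stops at the keeper's lip at 0.008; the nose is out of the keeper from about 0.025
- bolt_lift (a joint): lift of the bolt's rod about its pivot in the tail block (135 mm from the hinge axis when home, 185 mm above the bench), rad: 0 sagging (as it rests by its own weight, 0.3 kg), up to 0.15. The nose passes over the lip from about 0.09 on, that is with the handle raised 8 mm or more, 13 mm at most
- bolt_handle (a point): the point to grip on the bolt's handle: an upright steel cylinder 20 mm in diameter, its top 16 mm above this point, free for 20 mm below it; 210 mm above the bench, 226 mm from the hinge axis when home, 90 mm from the pivot along the 12 mm thick rod. A strap on the gate, 202 mm high, stands 38 mm nearer the keeper. Axes: the gate's, but for the rod's lift about x
- bolt_nose (a point): the lower end of the bolt's turned-down nose (12 x 10 mm, end of the rod), which sits behind the lip, 310 mm from the hinge axis when home
- keeper_lip (a point): middle of the top edge of the keeper's bent-up lip, 24 mm wide and 4 mm thick, 170 mm above the bench; the keeper is a steel bracket with two cheeks, 24 mm apart inside, up to 182 mm high, on the right-hand post; the nose sits 8 mm beyond the lip and its end 14 mm below the lip's top
- amber_jar: bystander: amber jar, 44 mm in diameter, 70 mm high, on the guard's plate behind the gate near the keeper; origin under its middle
- reagent: bystander: white bottle, 42 mm in diameter, 125 mm high, on the guard's plate behind the gate near the hinge; origin under its middle
- beaker: bystander: glass beaker, 68 mm in diameter, 90 mm high, on the bench; origin under its middle
- cork_ring: bystander: cork flask ring, 90 mm in diameter, 22 mm high, on the bench; origin under its middle
- wash_bottle: bystander: white wash bottle, 66 mm in diameter, 150 mm high, on the bench; origin under its middle
- spatula: bystander: steel spatula, 160 mm long, flat on the bench
- stopper: bystander: grey stopper, 36 mm in diameter, 30 mm high, on the bench; origin under its middle

How it is judged:
By the outcome, as a careful person would: the job done as asked, in the order asked, and still so for the second after the job is handed in, while the arm keeps its last pose, push and grip.
It also fails if it takes over 48 s, if anything falls off the work surface, if the arm or the gripper's body presses on something with over 40 N, if the wrist force passes 120 N, or if a joint passes its speed limit or range.

## Working session

There is one attempt and no reset: what is moved stays moved. The work goes in short steps, Python scripts to look and compute and a tool call to move; the robot and the scene stay as the last step left them, time stands still between calls to the robot, and variables do not carry over. Pictures are saved under pics/ and viewed, at most 10 in all, crops included, and the job is handed in when it is done.

Besides the shell and the picture viewer there is one more tool, called after "Request:" as a command line: name --argument value ..., lists and objects as JSON in quotes. arm_command: Moves the arm, as the interface text tells. Its arguments: {"type":"object","properties":{"targets":{"type":"array"}},"required":["targets"]}

```bash
ls; mkdir -p pics; python3 - <<'E'
from bench import robot
import cv2,numpy as np
o=robot.get_obs();print(o)
for n in("scene","side"):
    s=robot.snapshot(n);np.savez(f"{n}0.npz",**s);cv2.imwrite(f"pics/{n}0.png",s["color"][:,:,::-1]);print(n,s["fx"],s["cx"],s["cy"],s["T"])
E
```

```text
pics
{'time': 0.0, 'joint_positions': array([-1.34606645e+00,  8.79267988e-02,  1.37221204e+00, -3.81480308e-05,
        1.68360949e+00, -1.03134448e-01]), 'qvel': array([-0.00139565,  0.00078389, -0.00035857,  0.00147406,  0.00014142,
        0.00092631]), 'joint_torque': array([-2.06141907e-03, -3.40191865e+01, -3.02425039e+01,  7.15989084e-02,
        3.30542272e-02, -1.64097787e-04]), 'tool_pos': array([ 0.17695554, -0.52018302,  0.20434102]), 'ee_rot': array([-3.13944453e+00, -1.84216782e-04,  3.27859871e-01]), 'wrist_force': array([-0.62021291,  0.23562645, -0.50780872]), 'wrist_torque': array([ 0.02398968,  0.03212616, -0.01644425]), 'finger_force': 0.0, 'width': 0.09379641911439178}
scene 451.10423213488747 316.5416251926507 236.07030614544786 [[ 0.0178138   0.83405176 -0.55139853  1.11142585]
 [ 0.99983525 -0.01678214  0.0069164  -0.00326542]
 [-0.00348501 -0.55143089 -0.8342133   1.07137407]
 [ 0.          0.          0.          1.        ]]
side 460.2842880528068 321.49579289879915 236.03495418460972 [[-0.77485376 -0.32937363  0.53955042 -0.04631598]
 [-0.63163362  0.43758444 -0.63996783  0.65877488]
 [-0.02531034 -0.83667967 -0.54710741  0.72899526]
 [ 0.          0.          0.          1.        ]]
```

View pics/scene0.png

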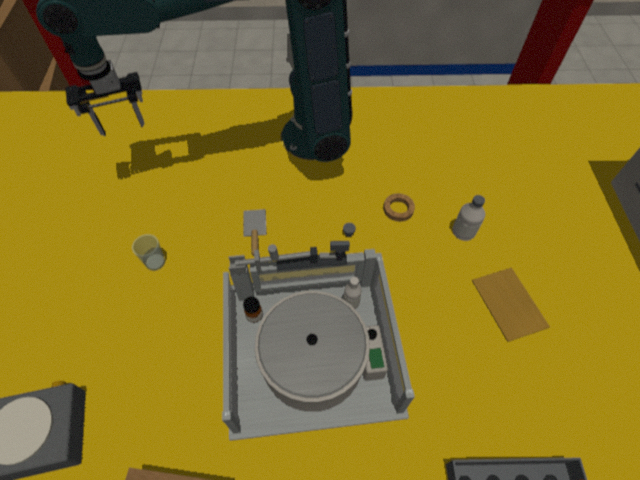

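View pics/side0.png

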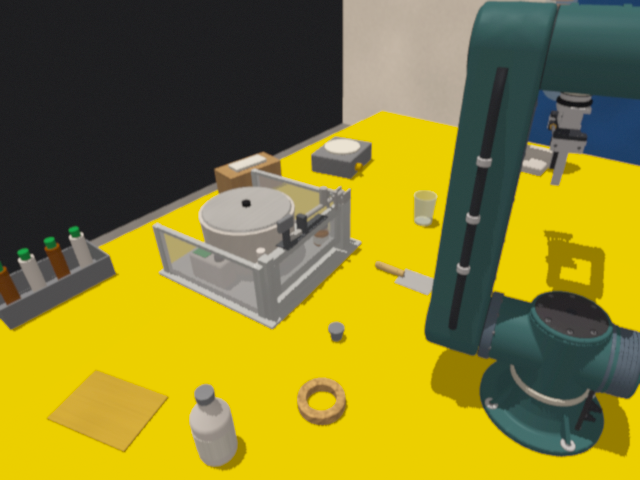

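Scene view: the gate runs along row ~255, with the knob at about (340,245), tail block (313,253), bolt handle (274,252), keeper post (240,265) and hinge post (370,262). The side view shows the same gate from the left-rear.

```bash
cat > h.py <<'E'
import numpy as np
from scipy.spatial.transform import Rotation as R
def ray(s,u,v,z):
    "world point at height z seen at pixel (scene/side)"
    T=s["T"];d=T[:3,:3]@np.array([(u-s["cx"])/s["fx"],(v-s["cy"])/s["fy"],1]);c=T[:3,3]
    return c+d*(z-c[2])/d[2]
def toolR(o): return R.from_euler("xyz",o["ee_rot"]).as_matrix()
def wray(s,o,u,v,z):
    "world point at height z seen at wrist pixel (fisheye)"
    x=np.array([u-s["cx"],v-s["cy"]]);r=np.hypot(*x);th=r/s["fx"]
    d=np.r_[np.sin(th)*x/max(r,1e-9),np.cos(th)];T=s["T_tool_cam"];Rt=toolR(o)
    d=Rt@T[:3,:3]@d;c=o["tool_pos"]+Rt@T[:3,3]
    return c+d*(z-c[2])/d[2]
E
python3 - <<'E'
import cv2,numpy as np
a=np.load("scene0.npz")["color"][225:305,220:390];b=np.load("side0.npz")["color"][180:290,260:370]
A=cv2.resize(a,None,fx=4.5,fy=4.5,interpolation=cv2.INTER_CUBIC)
cv2.imwrite("pics/c1.png",A[:,:,::-1])
E
```

```text
(no output)
```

View pics/c1.png

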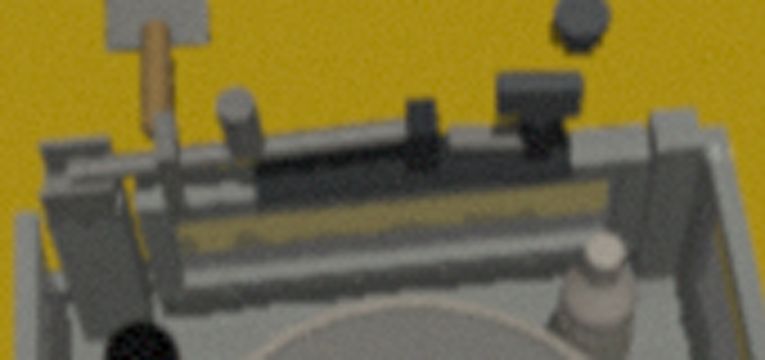

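Crop: the knob's bar top is centred at about (540,83), i.e. pixel (340,243). The handle top is at (236,100), i.e. pixel (272.4,247.2). The tail block is at (422,110).

```bash
python3 - <<'E'
import numpy as np
from h import *
from bench import robot
s=np.load("scene0.npz")
f=lambda u,v,z:ray(s,220+u/4.5,225+v/4.5,z)
k=f(540,83,.220);h=f(236,100,.226);print("knob",k,"handle",h)
d=k-h;print(np.hypot(*d[:2]), "yaw of +y axis from world y deg",np.degrees(np.arctan2(-d[0],d[1])))
for p in[(498,90),(582,90)]:print(f(*p,.22))
o=robot.get_obs();Rt=toolR(o);print(Rt)
print("to knob+60 in tool mm",1e3*Rt.T@(k+[0,0,.06]-o["tool_pos"]))
E
```

```text
knob [0.56951776 0.05592396 0.22      ] handle [ 0.58024365 -0.09427228  0.226     ]
0.15057873917780965 yaw of +y axis from world y deg 4.0847011498850305
[0.57321637 0.03490083 0.22      ]
[0.57405054 0.07656068 0.22      ]
[[ 9.46752583e-01  3.21961719e-01 -4.44338034e-04]
 [ 3.21961966e-01 -9.46750663e-01  1.91682509e-03]
 [ 1.96466974e-04 -1.95781905e-03 -9.99998064e-01]]
to knob+60 in tool mm [ 557.17222723 -419.23949296  -74.64040694]
```

Request:
arm_command --targets '[0,0,-75.3,557,-419,-75,-0.1,0,0,-75.3,557,-419,-75,-0.1,0,0,-75.3,557,-419,-75,-0.1,0,0,-75.3,557,-419,-75,-0.1,0,0,-75.3,557,-419,-75,-0.1,0,0,-75.3,557,-419,-75,-0.1,0,0,-75.3,557,-419,-75,-0.1,0,0,-75.3,557,-419,-75,-0.1,0,0,-75.3,557,-419,-75,-0.1,0,0,-75.3,557,-419,-75,-0.1,0,0,-75.3,557,-419,-75,-0.1,0,0,-75.3,557,-419,-75,-0.1,0,0,-75.3,557,-419,-75,-0.1,0,0,-75.3,557,-419,-75,-0.1,0,0,-75.3,557,-419,-75,-0.1,0,0,-75.3,557,-419,-75,-0.1,0,0,-75.3,557,-419,-75,-0.1,0,0,-75.3,557,-419,-75,-0.1]'

```text
time: 1.9
tool_pos: [0.5689, 0.0539, 0.2807]
ee_rot: [3.142, 0.0, 1.64]
wrist_force: [-1.3, -0.0, 0.4]
width: 0.0516
finger_force: 0.0
```

```bash
python3 - <<'E'
from bench import robot
import cv2,numpy as np
o=robot.get_obs();s=robot.snapshot("wrist")
print(o["time"],o["tool_pos"],o["ee_rot"],o["width"],o["joint_positions"]);print(s["fx"],s["cx"],s["cy"],s["T_tool_cam"])
np.savez("w1.npz",tool_pos=o["tool_pos"],ee_rot=o["ee_rot"],**s);cv2.imwrite("pics/w1.png",s["color"][:,:,::-1])
E
```

```text
1.9 [0.56886039 0.05385631 0.28066909] [3.14157081e+00 4.13505671e-04 1.63992248e+00] 0.05158323562536723 [-4.57095065e-03  1.33721393e-01  1.17208472e+00 -4.25625130e-04
  1.83573428e+00 -7.38085700e-02]
371.64829954431775 318.73175936026314 236.92057934201182 [[ 1.48645053e-04 -9.66463958e-01 -2.56802251e-01  7.47712430e-02]
 [ 9.99999338e-01 -1.49400004e-04  1.14109075e-03  8.48555205e-04]
 [-1.14118934e-03 -2.56802251e-01  9.66463296e-01 -1.78523928e-01]
 [ 0.00000000e+00  0.00000000e+00  0.00000000e+00  1.00000000e+00]]
```

View pics/w1.png

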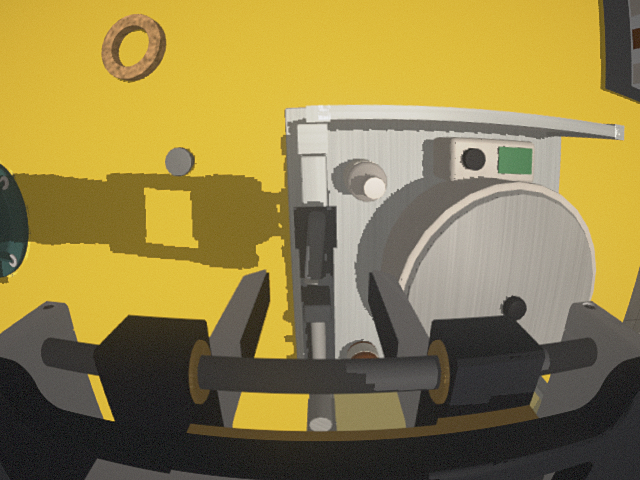

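Wrist view: the knob and rail lie at columns 297–335, rows 205–300. The handle top shows at (320,424) and the reagent at (370,185). I'll zoom in on the knob.

```bash
python3 - <<'E'
import cv2,numpy as np
a=np.load("w1.npz")["color"][190:340,250:390].astype(float)
a=np.clip(a*1.8,0,255).astype(np.uint8)
cv2.imwrite("pics/w1c.png",cv2.resize(a,None,fx=4,fy=4,interpolation=cv2.INTER_CUBIC)[:,:,::-1])
E
```

```text
(no output)
```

View pics/w1c.png

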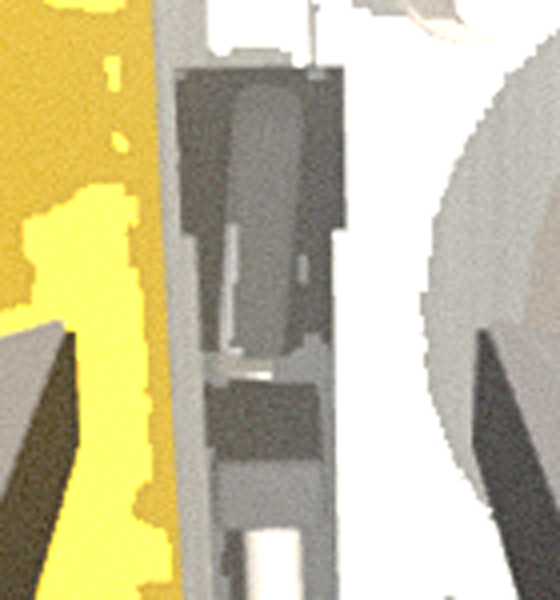

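```bash
python3 - <<'E'
import numpy as np
from h import *
s=np.load("w1.npz")
g=lambda u,v,z:wray(s,s,u,v,z)
a=g(250+268/4,190+85/4,.22);b=g(250+265/4,190+355/4,.22);k=(a+b)/2
h=g(320,424,.226);print("bar",a,b,"mid",k,np.degrees(np.arctan2(-(a-b)[0],(a-b)[1])),"handle",h)
d=k-h;print(np.hypot(*d[:2]),np.degrees(np.arctan2(-d[0],d[1])))
print(1e3*toolR(s).T@(k+[0,0,-.032]-s["tool_pos"]))
E
```

```text
bar [0.56688129 0.08237606 0.22      ] [0.56957581 0.03520685 0.22      ] mid [0.56822855 0.05879145 0.22      ] 3.2694446097898373 handle [ 0.58130474 -0.09396327  0.226     ]
0.15331337621698032 4.892733904381011
[ 5.00531981 -0.29147452 92.66702161]
```

Request:
arm_command --targets '[0,0,0,3,0,30,-0.1,0,0,0,3,0,60,-0.1,0,0,0,3,0,80,-0.1,0,0,0,3,0,92,-0.1,0,0,0,3,0,92,1,0,0,0,3,0,92,1,0,0,0,3,0,92,1,0,0,0,3,0,92,1,0,0,0,3,0,92,1,0,0,0,3,0,92,1]'

```text
time: 2.95
tool_pos: [0.566, 0.058, 0.1901]
ee_rot: [-3.135, 0.001, 1.642]
wrist_force: [-11.6, -0.6, 8.2]
width: 0.0119
finger_force: 36.8
```

Request:
arm_command --targets '[0,0,7,0,-2,0,1,0,0,14,0,-2,0,1,0,0,21,0,-2,0,1,0,0,28,0,-2,0,1,0,0,35,0,-2,0,1,0,0,42,0,-2,0,1,0,0,49,0,-2,0,1,0,0,56,0,-2,0,1,0,0,63,0,-2,0,1,0,0,70,0,-2,0,1,0,0,77,0,-2,0,1,0,0,84,0,-2,0,1,0,0,91,0,-2,0,1,0,0,92,0,-2,0,1,0,0,92,0,-2,0,1]'

```text
time: 4.45
tool_pos: [0.5685, 0.0551, 0.1901]
ee_rot: [3.136, -0.003, 0.034]
wrist_force: [1.2, -7.4, 3.4]
width: 0.0117
finger_force: 36.2
```

Request:
arm_command --targets '[0,0,0,0,0,0,0.3,0,0,0,0,0,0,0.3,0,0,0,0,0,0,0.3,0,0,0,0,0,-30,0.3,0,0,0,0,0,-70,0.3,0,0,-8,3,50,-85,-0.1,0,0,-16,6,100,-85,-0.1,0,0,-24,6,152,-85,-0.1,0,0,-92,6,152,-85,-0.1,0,0,-92,6,152,-85,-0.1,0,0,-92,6,152,-85,-0.1,0,0,-92,6,152,-85,-0.1,0,0,-92,6,152,-85,-0.1,0,0,-92,6,152,-85,-0.1,0,0,-92,6,152,-85,-0.1,0,0,-92,6,152,-85,-0.1,0,0,-92,6,152,-85,-0.1,0,0,-92,6,152,-85,-0.1]'

```text
time: 6.25
tool_pos: [0.5786, -0.0935, 0.2728]
ee_rot: [-3.14, 0.0, 1.639]
wrist_force: [-0.0, -0.0, 0.5]
width: 0.0514
finger_force: 0.0
```

```bash
python3 - <<'E'
from bench import robot
import cv2,numpy as np
o=robot.get_obs();s=robot.snapshot("wrist")
print(o["time"],o["tool_pos"],o["ee_rot"],o["width"],o["joint_positions"])
np.savez("w2.npz",tool_pos=o["tool_pos"],ee_rot=o["ee_rot"],**s)
a=np.clip(s["color"][70:350,220:420].astype(float)*1.5,0,255).astype(np.uint8)
cv2.imwrite("pics/w2.png",cv2.resize(a,None,fx=2.1,fy=2.1,interpolation=cv2.INTER_CUBIC)[:,:,::-1])
E
```

```text
6.25 [ 0.57863991 -0.09347586  0.27281487] [-3.14034827e+00  4.17073405e-05  1.63924712e+00] 0.05141121556838247 [-2.56612254e-01  1.67278528e-01  1.14952283e+00 -4.51559749e-04
  1.82595716e+00 -3.25176739e-01]
```

View pics/w2.png

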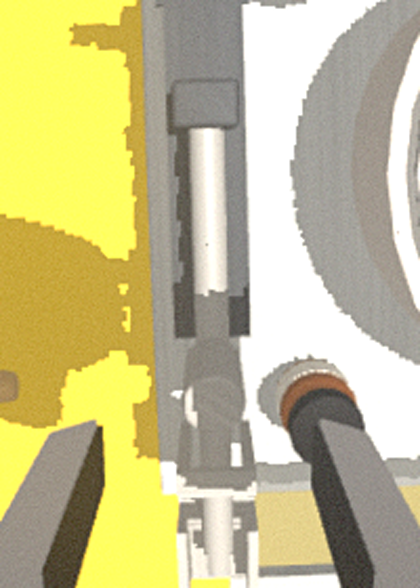

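The close view shows the handle top at crop (213,405), i.e. pixel (321.4,263), sitting midway between the fingers. The tail block is at crop (205,103) and the amber jar is to the right at jar height.

```bash
python3 - <<'E'
import numpy as np,cv2
from h import *
s=np.load("w2.npz")
h=wray(s,s,220+213/2.1,70+405/2.1,.226);print(h,1e3*toolR(s).T@(h+[0,0,-.033]-s["tool_pos"]))
a=np.clip(s["color"][0:200,220:420].astype(float)*1.5,0,255).astype(np.uint8)
cv2.imwrite("pics/w2k.png",cv2.resize(a,None,fx=2.5,fy=2.5)[:,:,::-1])
E
```

```text
[ 0.58157616 -0.09556842  0.226     ] [-2.2851662   2.88556605 79.81143646]
```

View pics/w2k.png

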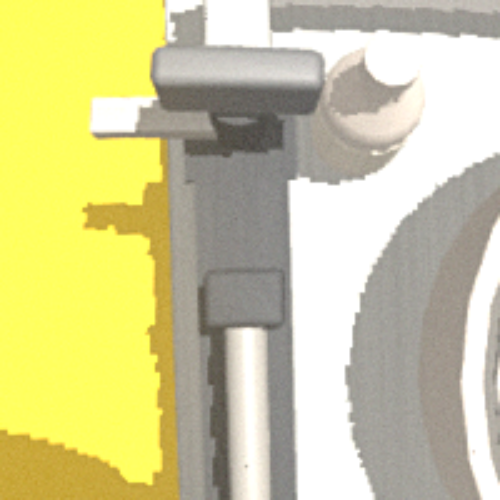

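The knob now lies square to the gate, with its tongue on the robot's side at (95–215,115). Next I grip the handle.

Request:
arm_command --targets '[0,0,0,-2,1,30,-0.1,0,0,0,-2,1,60,-0.1,0,0,0,-2,1,80,-0.1,0,0,0,-2,1,80,1,0,0,0,-2,1,80,1,0,0,0,-2,1,80,1,0,0,0,-2,1,80,1,0,0,0,-2,1,80,1,0,0,0,-2,1,80,1]'

```text
time: 7.2
tool_pos: [0.5807, -0.0957, 0.1953]
ee_rot: [3.139, 0.001, 1.642]
wrist_force: [0.5, 0.3, 5.1]
width: 0.0194
finger_force: 30.0
```

Request:
arm_command --targets '[0,-2,0,0,0,-3,1,0,-4,0,0.5,0,-7,1,0,-6,0,1,0,-10,1,0,-7,0,1,0,-13,1,0,-7,0,1,0,-13,1,0,-7,0,1,0,-13,1]'

```text
time: 7.8
tool_pos: [0.58, -0.0939, 0.2059]
ee_rot: [-3.141, 0.121, 1.642]
wrist_force: [0.9, 1.1, -2.2]
width: 0.0197
finger_force: 30.0
```

Request:
arm_command --targets '[0,0,0,6,0,-0.7,1,0,0,0,12,0,-1.5,1,0,0,0,18,0,-2.2,1,0,0,0,24,0,-3,1,0,0,0,30,0,-3.7,1,0,0,0,35,0,-4.3,1,0,0,0,35,0,-4.3,1,0,0,0,35,0,-4.3,1]'

```text
time: 8.6
tool_pos: [0.577, -0.0584, 0.2061]
ee_rot: [-3.14, 0.121, 1.643]
wrist_force: [-0.8, 1.5, -3.4]
width: 0.0195
finger_force: 30.0
```

```bash
python3 - <<'E'
import numpy as np
from h import *
from bench import robot
o=robot.get_obs();Rt=toolR(o);H=np.array([.563,.130,0]);r=(o["tool_pos"]-H)*[1,1,0]
for d in(3,6,9,12,15,18,21):
    M=R.from_euler("z",-d,degrees=True)
    print(np.round(Rt.T@[0,0,-d],2),np.round(1e3*Rt.T@(M.apply(r)-r),1))
E
```

```text
[0.36 0.   2.98] [ 0.2 -9.9 -0. ]
[0.72 0.01 5.96] [  1.  -19.7  -0.1]
[1.08 0.01 8.93] [  2.3 -29.6  -0.2]
[1.450e+00 1.000e-02 1.191e+01] [  4.  -39.3  -0.4]
[ 1.81  0.02 14.89] [  6.3 -48.9  -0.7]
[ 2.17  0.02 17.87] [  9.1 -58.4  -1. ]
[2.530e+00 2.000e-02 2.085e+01] [ 12.3 -67.7  -1.4]
```

Request:
arm_command --targets '[0.2,0,1.5,0.1,-5,0,1,0.4,0,3,0.2,-9.9,0,1,0.5,0,4.5,0.6,-14.8,0,1,0.7,0,6,1,-19.7,-0.1,1,0.9,0,7.5,1.6,-24.6,-0.1,1,1.1,0,9,2.3,-29.6,-0.2,1,1.3,0,10.4,3.1,-34.5,-0.3,1,1.45,0,11.9,4,-39.3,-0.4,1,1.6,0,13.4,5.1,-44.1,-0.5,1,1.8,0,14.9,6.3,-48.9,-0.7,1,2,0,16.4,7.7,-53.7,-0.8,1,2.2,0,17.9,9.1,-58.4,-1,1,2.4,0,19.4,10.7,-63,-1.2,1,2.5,0,20.8,12.3,-67.7,-1.4,1,2.5,0,20.8,12.3,-67.7,-1.4,1,2.5,0,20.8,12.3,-67.7,-1.4,1,2.5,0,20.8,12.3,-67.7,-1.4,1]'

```text
time: 10.3
tool_pos: [0.509, -0.0518, 0.2064]
ee_rot: [3.141, 0.122, 1.276]
wrist_force: [4.0, -2.2, -1.8]
width: 0.0197
finger_force: 30.0
```

```bash
python3 - <<'E'
from bench import robot
import cv2,numpy as np
o=robot.get_obs();r=o["tool_pos"]-[.563,.130,0];r0=np.array([.577-.563,-.0584-.13])
print(o["wrist_force"],o["ee_rot"],np.hypot(*r[:2]),np.degrees(np.arctan2(r0[1],r0[0])-np.arctan2(r[1],r[0])))
s=robot.snapshot("scene");a=s["color"][180:330,180:400]
b=robot.snapshot("wrist")["color"][0:400,130:480]
cv2.imwrite("pics/f.png",np.hstack([cv2.resize(a,(440,300)),cv2.resize(b,(262,300))])[:,:,::-1])
E
```

```text
[ 3.99409829 -2.20833194 -1.76985659] [3.140534   0.12219322 1.27618185] 0.18968415171671618 20.776113790889465
```

View pics/f.png

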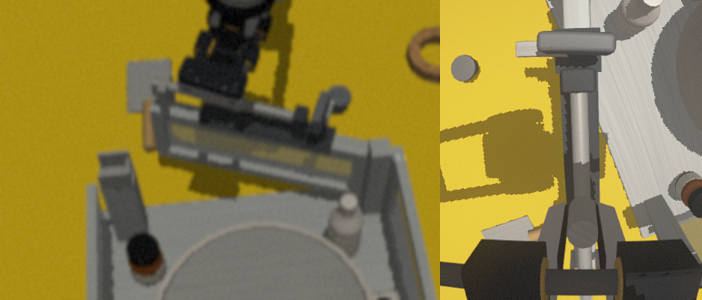

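The pictures show the gate swung open about 20.8°, with the handle held in the fingers, the knob still square, and the bottles where they were.

```bash
python3 -c "
from bench import robot
print(robot.close_job())"
```

```text
the job is handed in; nothing more can be done
None
```

The job is handed in: the knob is turned about 92° clockwise, the bolt is lifted and drawn back about 35 mm, clear of the keeper, and the gripper is holding the gate by the bolt handle at about 21° open. It took 10.3 s of the 48 s, no bystander looked moved in the last picture of the gate area, and the judge's verdict was not shown.

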